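Open the roll-top eyepiece cabinet under its lamp bar

ROBOT

A 7-joint arm with a two-finger parallel gripper is mounted at the origin on the work surface. World frame = base frame: x ahead of the robot, y to its left, z up, the work surface at z = 0. Lengths are in m, angles in rad, forces in N, time in s.
With the tool pointing down it reaches from about 0.4 to 0.9 m from the base axis. Payload 5.5 kg.
Tool frame: the origin (TCP) lies midway between the tips of the shut fingers; the grasp point (between the pads) lies robot.tcp_to_grasp behind it (robot.tcp_to_grasp is the distance from the TCP to the grasp point, in m); z points along the fingers, y is the line along which they close (so a half turn about z gives the same grasp; the last joint's range is limited). The gripper opens to 85 mm and grips with 20 to 120 N. Pads are 22 mm wide; open, the fingers measure 114 mm over their backs; the gripper's body (76 mm by 85 mm) begins 54 mm behind the grasp point. The pads swing forward as they close: fully open they stand 13 mm farther back than shut.
Start: joints at [-1.04, 0.501, -0.427, 1.55, 0.221, 1.138, -0.21], TCP at [0.172, 0.627, 0.231] pointing down, gripper open.
Joint ranges: [-2.88, 2.88], [-0.31, 2.03], [-1.54, 1.56], [0.2, 2.42], [-1.41, 4.55], [0.19, 2.02], [-2.57, 2.57]. Speed limits (rad/s): [2.57, 2.57, 3.14, 3.14, 3.14, 3.14, 3.14].

INTERFACE

Orientations are given as [roll, pitch, yaw] about the fixed x, y, z axes, in that order (R = Rz(yaw) Ry(pitch) Rx(roll)).
In Python, from station import robot gives the robot as it stands.
- The arm moves only by the tool move_arm, never from a script. Its argument "series" is a list of rows, each a list of 3 entries, a list of its own where there are three numbers: the opening, from 0 (shut) to 1 (fully open), then the shift along the tool's x, y, z normalised to -1 to 1, where 1 is 25 mm, then the turn, a rotation vector about the tool's x, y, z normalised to -1 to 1, where 1 is pi rad. A call has exactly 8 rows; each row shifts and turns the commanded pose from where the row before left it, along the tool's axes as they then stand; what a row does not reach is not made up. A row lasts 1/8 s, in which the tool goes at most 62.5 mm and 10.7 degrees, less where a joint would pass 70% of its speed; a pose out of reach is approached as far as the arm can. A call with a number of a shift or a turn outside -1 to 1 is refused whole. A call with a gripper value outside its range is refused whole. The fingers move at their own pace and stop on an object; the grip force is fixed at half the most. Time passes only in rows, so rows that do not move let the fingers close, or fill a call up. It gives the time, the measured TCP pose, the force, the opening and the grip force at its end, in the units of the state.
- robot.read_state(): the state, without advancing time (a new reading comes with each control period).
- robot.snapshot(name): name is "scene" or "side" or "wrist"; returns (picture, depth): 420x560x3 uint8, red, green, blue; 420x560 float32, m along the optical axis (not along the pixel's ray), 0 where there is no reading.
- robot.camera_params(name): a dict with "vfov" (degrees; the focal length in pixels is half the picture's height over the tangent of half this angle, whatever the lens; pixels are square), "cx", "cy" (the principal point, pixels), "D" ([k1, k2, p1, p2, k3] as OpenCV has them; the pictures are not rectified), "rvec" (rotation vector, rad) and "tvec" (3), from world to camera coordinates, as OpenCV has them. Camera axes: x right, y down, z forward; pixel columns grow to the right and rows downward; lengths in m; the calibration is good to about 2 mm. A picture is of the moment at which its call begins: read the wrist's pose just before it. camera_params takes no time and is no camera call; for the wrist camera it gives the pose at the moment of the call.
- robot.finish_job(): hands the job in; it is judged then, once.
Trained networks look in the newest picture that a camera, given by its name, has taken for a name from the list of things; names that differ only in an ending like _2 or _b are one class to them, and where a whole thing is asked for, a point or a joint stands for the part that bears it (a point fixed in the world has none). Each returns a list of dicts, best first, with "conf" (0 to 1); they miss things now and then, are a little off and sometimes report something else, mostly with a low value. They report only what shows in the picture. A call takes as long as a camera call.
- robot.find_in(target, camera): "box" ([left, top, right, bottom] in pixels, round what is visible of it).
- robot.cut_out(target, camera): "pixels" (420x560 bool, what is visible of it) and "box" ([left, top, right, bottom] in pixels, round what is visible of it).
- robot.pinpoint(target, camera): "uv" ([column, row] in pixels: a listed point, or the origin of a listed thing).
The state is a dict: "time": time; "q": joint angles; "joint_velocities": joint speeds; "joint_torque": joint torques, N m; "eef_pos": TCP position; "orientation": TCP orientation; "wrist_force": force on the tool from outside, world axes, zero at the start; "torque": the same for the moment, N m; "finger_gap": finger opening in m; "finger_force": force on a finger pad.
Only numpy, scipy, OpenCV 4.12 (cv2) and the standard library are available. Lean on these libraries where they do the work, as an engineer would, in place of code of your own. Each camera call takes 0.05 s, during which the arm holds its last target. There are 200 camera calls.

TASK

Raise the slatted roll-top shutter of the eyepiece cabinet along its curved tracks, past its balance point, until it stays fully open by itself, then let go. Come in under the lamp bar without knocking it, and leave the bottle, slide box and dish where they are.

Things in the scene. Friction and masses are not known exactly. Their poses are not given: they have to be found in the camera images.
- cabinet: White roll-top cabinet fixed on the bench, 300 deep, 310 wide, 240 high without its lamp. Origin: centre of its underside. Its x points from front to back, z up; the front (shutter side) faces the robot, turned by the yaw. A 96 high plinth carries two half-round cheeks (radius 150) with the curved tracks on their inner faces; a fixed hood covers the back of the arc.
- track_axis (a point): Centre of the circular tracks (radius 135): on the cabinet's mid plane, 90 above the bench. The shutter turns about the cabinet's y axis through this point.
- shutter (a joint): Shutter's angle along its tracks, rad: 0 closed (the start), 1.257 fully open at its stop; grows as the front edge goes up and back. Weighs 0.4 to 0.7 kg, takes 3 to 6 N at the grip. Balance point about 0.9: released below 0.75 it slides shut, beyond about 1.05 it runs slowly to the stop and stays.
- grip (a point): Centre of the grip on the lowest slat: aluminium round bar, 18 diameter, 32 long along the cabinet's y, on the mid plane, on a stem 20 wide, 8 thick. Circles track_axis at radius 175; elevation seen from there towards the front = 0.244 rad + shutter (closed: 132 above the bench, at the stop 264). Clear 100 each way along y: pinch its flat ends; it turns between the pads.
- bottle: Bystander: closed amber bottle, 64 diameter x 150 high, standing on the bench beside the cabinet. Origin: centre of its underside.
- slide_box: Bystander: flat box for slides, 92 x 77 x 34 high, on the bench on the cabinet's other side. Origin: centre of its underside.
- dish: Bystander: covered glass dish, 90 diameter x 18 high, lying on the bench in front of the cabinet and to one side. Origin: centre of its underside.
- lamp: Rigid lamp bar across the whole cabinet, 42 deep, 360 wide, 24 high, on two 14 mm posts at its ends. Origin: middle of its lower front edge, 395 above the bench, 51 in front of track_axis; axes as the cabinet's. An upright gripper on the grip meets it before the balance point: by then lean the tool 35 to 40 degrees, fingers pointing forward and down.

How it is judged:
By the outcome, as a careful person would: the job done as asked, in the order asked, and still so for the second after the job is handed in, with the robot touching nothing.
It also fails if it takes over 42 s, if anything falls off the work surface, if the arm or the gripper's body presses on something with over 40 N, if the wrist force passes 120 N, or if a joint passes its speed limit or range.

## Working session

There is one attempt and no reset: what is moved stays moved. The work goes in short steps, Python scripts to look and compute and a tool call to move; the robot and the scene stay as the last step left them, time stands still between calls to the robot, and variables do not carry over. Pictures are saved under pics/ and viewed, at most 10 in all, crops included, and the job is handed in when it is done.

Besides the shell and the picture viewer there is one more tool, called after "Emit:" as a command line: name --argument value ..., lists and objects as JSON in quotes. move_arm: Moves the arm, as the interface text tells. Its arguments: {"type":"object","properties":{"series":{"type":"array","items":{"type":"array"}}},"required":["series"]}

```bash
mkdir -p pics; cat > h.py <<'E'
import numpy as np, cv2
from scipy.spatial.transform import Rotation as R
from station import robot
def cam(n):
    p=robot.camera_params(n); f=210/np.tan(np.radians(p['vfov'])/2)
    K=np.array([[f,0,p['cx']],[0,f,p['cy']],[0,0,1]]); M=cv2.Rodrigues(np.array(p['rvec'],float))[0]
    return K,np.array(p['D'],float),M,np.array(p['tvec'],float).ravel()
def ray(c,uv):
    K,D,M,t=c; x=cv2.undistortPoints(np.array([[uv]],float),K,D).ravel()
    return -M.T@t, M.T@np.array([x[0],x[1],1.])
def proj(c,P):
    K,D,M,t=c; return cv2.projectPoints(np.array(P,float).reshape(-1,1,3),cv2.Rodrigues(M)[0],t,K,D)[0].reshape(-1,2)
def tri(obs):
    A=np.zeros((3,3));b=np.zeros(3)
    for c,uv in obs:
        o,d=ray(c,uv); d=d/np.linalg.norm(d); P=np.eye(3)-np.outer(d,d); A+=P;b+=P@o
    X=np.linalg.solve(A,b); return X,[np.round(np.linalg.norm(proj(c,X)[0]-uv),1) for c,uv in obs]
E
python3 - <<'E'
from h import *
s=robot.read_state(); print(s['time'],s['eef_pos'],s['orientation'],robot.tcp_to_grasp)
ims=[]
for n in ['scene','side']:
    im,d=robot.snapshot(n); ims.append(im); np.save(f'pics/{n}_d.npy',d)
    c=cam(n)
    for t in ['cabinet','track_axis','grip','lamp','bottle','slide_box','dish']:
        for r in robot.pinpoint(t,n)[:2]:
            u=np.array(r['uv']); o,dd=ray(c,u); z=d[int(u[1]),int(u[0])] if 0<=u[1]<420 and 0<=u[0]<560 else 0
            print(n,t,round(r['conf'],2),np.round(u,1),np.round(o+dd*z,3))
for i,n in enumerate(['scene','side']): cv2.imwrite(f'pics/{n}1.png',ims[i][:,:,::-1])
E
```

```text
0.0 [0.17184646 0.62613506 0.23025484] [-3.13961515e+00 -7.15165395e-05  2.87383846e+00] 0.0187
scene cabinet 0.9 [271.  180.5] [ 0.639 -0.027  0.216]
scene track_axis 0.58 [265.2 170.2] [ 0.662 -0.043  0.223]
scene grip 0.77 [322.3 190.2] [ 0.519 -0.087  0.143]
scene lamp 0.9 [282.7 122.8] [ 0.68  -0.18   0.227]
scene bottle 0.87 [246.1 259.3] [0.621 0.159 0.111]
scene slide_box 0.96 [315.5 108.8] [ 0.656 -0.376  0.033]
scene dish 0.84 [303.3 267.2] [0.482 0.097 0.02 ]
scene dish 0.57 [266.7 172.5] [ 0.656 -0.039  0.223]
side cabinet 0.96 [268.7 184.3] [ 0.636 -0.028  0.217]
side track_axis 0.72 [266.5 173.5] [ 0.658 -0.048  0.22 ]
side grip 0.8 [315.6 197.8] [ 0.528 -0.097  0.137]
side lamp 0.8 [280. 126.] [ 0.644 -0.088  0.415]
side bottle 0.81 [234.3 254.8] [0.62  0.156 0.101]
side slide_box 0.58 [326.3 122.6] [ 0.662 -0.374  0.028]
side dish 0.76 [282.7 272.5] [0.494 0.106 0.016]
```

View pics/scene1.png

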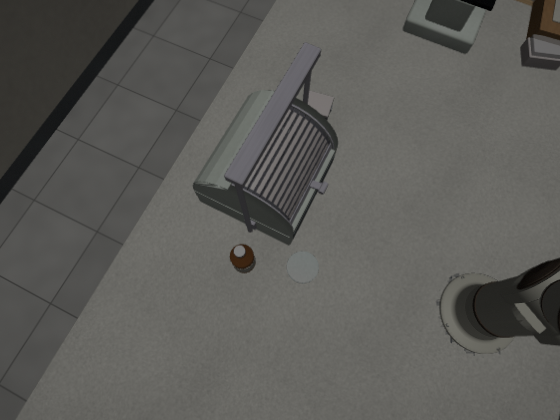

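View pics/side1.png

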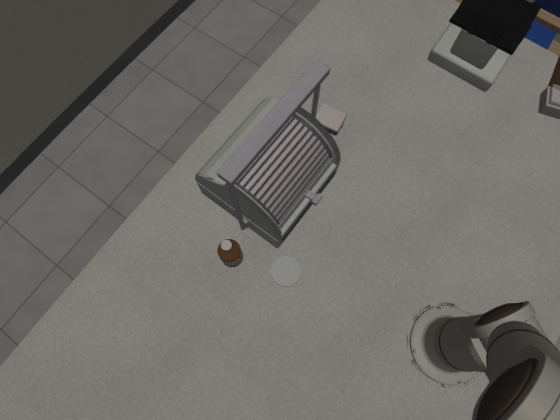

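The scene view shows the cabinet turned: lamp bar from (312,50) to (238,175), grip at about (320,187). The side view is similar, with the grip at (314,198). Bottle, dish and slide box are clear of the front. I'll fit the cabinet pose from the keypoints plus the lamp depth.

```bash
cat >> h.py <<'E'
def cloud(c,d):
    K,D,M,t=c; v,u=np.nonzero(d>0); x=cv2.undistortPoints(np.stack([u,v],1).astype(float)[:,None],K,D)[:,0]
    return (np.c_[x,np.ones(len(x))]*d[v,u][:,None]-t)@M
E
python3 - <<'E'
from h import *
from scipy.optimize import least_squares
uv={'scene':dict(cab=(271,180.5),ax=(265.2,170.2),grip=(322.3,190.2),lamp=(282.7,122.8)),
'side':dict(cab=(268.7,184.3),ax=(266.5,173.5),grip=(315.6,197.8),lamp=(280,126))}
L=dict(cab=(0,0,0),ax=(0,0,.09),grip=(-.175*np.cos(.244),0,.132),lamp=(-.051,0,.395))
C={n:cam(n) for n in uv}
for n in C: print(n,-C[n][2].T@C[n][3])
def w(p,q): return R.from_euler('z',p[2]).apply(q)+[p[0],p[1],0]
f=lambda p:np.concatenate([proj(C[n],w(p,L[k]))[0]-uv[n][k] for n in uv for k in L])
r=least_squares(f,[.68,-.05,.0],loss='soft_l1'); 
r2=least_squares(f,[.68,-.05,.5],loss='soft_l1'); r=min(r,r2,key=lambda a:a.cost)
print(r.x,np.round(f(r.x).reshape(-1,2),1).tolist())
for n in C:
    P=cloud(C[n],np.load(f'pics/{n}_d.npy'))
    Q=P[(abs(P[:,2]-.419)<.012)&(np.hypot(P[:,0]-.66,P[:,1]+.08)<.3)]
    (cx,cy),(a,b),an=cv2.minAreaRect(Q[:,:2].astype(np.float32)); 
    m=Q[:,:2].mean(0);V=np.linalg.svd(Q[:,:2]-m,full_matrices=False)[2][0]
    print(n,len(Q),np.median(Q[:,2]),'rect',cx,cy,a,b,an,'mean',m,'dir',V, 'yaw',np.arctan2(-V[0],V[1])%np.pi)
    G=P[(abs(P[:,2]-.14)<.012)&(np.hypot(P[:,0]-.52,P[:,1]+.09)<.05)]
    print('grip',len(G),G.mean(0) if len(G) else '')
E
```

```text
scene [0.4597675  0.30073535 1.11688773]
side [0.38337491 0.28192158 1.17850143]
[ 0.69334413 -0.09554082 -0.01639075] [[-4.8, 1.2], [0.1, -0.6], [-1.1, -0.9], [-0.5, -2.8], [-0.5, 0.5], [1.0, -0.4], [0.6, 2.6], [2.5, 3.0]]
scene 3302 0.41887994337529477 rect 0.6610482335090637 -0.10196992754936218 0.3619317412376404 0.04310763254761696 88.65564727783203 mean [ 0.65970481 -0.08688779] dir [0.02283392 0.99973927] yaw 3.1187567506333496
grip 235 [ 0.54203722 -0.09394139  0.13681596]
side 2903 0.41709473022613486 rect 0.6639372110366821 -0.10103009641170502 0.35882288217544556 0.044727127999067307 88.88815307617188 mean [ 0.66280827 -0.0887009 ] dir [0.02243835 0.99974823] yaw 3.1191524189899202
grip 176 [ 0.54252414 -0.09528968  0.13527949]
```

```bash
cat >> h.py <<'E'
YAW=-.021
def ori(lean,yaw=YAW): return R.from_euler('z',yaw+np.pi)*R.from_euler('x',np.pi)*R.from_euler('y',-lean)
def plan(waypts,op,p=None,Q=None):
    """waypts: (pos,lean,rows); prints rounded rows in tool axes"""
    s=robot.read_state()
    if p is None: p=np.array(s['eef_pos']);Q=R.from_euler('xyz',s['orientation'])
    k=0
    for pos,lean,n in waypts:
        p0=p.copy();T=ori(lean);d=(Q.inv()*T).as_rotvec()
        for i in range(n):
            a=np.round(Q.inv().apply(p0+(np.array(pos)-p0)*(i+1)/n-p)/.025,2)
            t=np.round((Q.inv()*T).as_rotvec()/(n-i)/np.pi,3)
            p=p+Q.apply(a*.025);Q=Q*R.from_rotvec(t*np.pi)
            print([op,a.tolist(),t.tolist()],end=',\n' if k%8==7 else ', '); k+=1
            if max(abs(a))>1 or np.linalg.norm(t)>.059: print('!!')
    print('end',p,k)
def st():
    s=robot.read_state(); Q=R.from_euler('xyz',s['orientation']); z=Q.apply([0,0,1])
    print('t',round(s['time'],2),'p',np.round(s['eef_pos'],4),'z',np.round(z,3),'y',np.round(Q.apply([0,1,0]),3),'lean',round(np.degrees(np.arctan2(np.hypot(z[0],z[1]),-z[2])),1),'gap',s['finger_gap'],'F',np.round(s['wrist_force'],1),'q',np.round(s['q'],2))
E
python3 -c "
from h import *
plan([((.45,-.096,.26),np.radians(38),40)],1)"
```

```text
[1, [-0.46, -0.62, -0.03], [-0.001, -0.005, -0.002]], [1, [-0.46, -0.63, -0.02], [-0.001, -0.005, -0.002]], [1, [-0.45, -0.63, -0.02], [-0.001, -0.005, -0.002]], [1, [-0.45, -0.63, -0.01], [-0.001, -0.005, -0.002]], [1, [-0.44, -0.64, -0.01], [-0.001, -0.005, -0.002]], [1, [-0.44, -0.63, -0.01], [-0.001, -0.005, -0.002]], [1, [-0.44, -0.64, 0.01], [-0.001, -0.005, -0.002]], [1, [-0.43, -0.65, 0.0], [-0.001, -0.005, -0.002]],
[1, [-0.43, -0.64, 0.01], [-0.001, -0.005, -0.002]], [1, [-0.42, -0.65, 0.02], [-0.001, -0.005, -0.002]], [1, [-0.42, -0.65, 0.02], [-0.001, -0.005, -0.002]], [1, [-0.42, -0.65, 0.03], [-0.001, -0.005, -0.002]], [1, [-0.41, -0.66, 0.02], [-0.0, -0.005, -0.002]], [1, [-0.41, -0.66, 0.04], [-0.0, -0.005, -0.002]], [1, [-0.4, -0.66, 0.04], [-0.001, -0.005, -0.002]], [1, [-0.39, -0.67, 0.05], [-0.0, -0.005, -0.002]],
[1, [-0.4, -0.66, 0.05], [-0.001, -0.005, -0.002]], [1, [-0.38, -0.67, 0.06], [-0.0, -0.005, -0.002]], [1, [-0.38, -0.67, 0.06], [-0.001, -0.005, -0.002]], [1, [-0.38, -0.68, 0.07], [-0.0, -0.005, -0.002]], [1, [-0.37, -0.67, 0.07], [-0.001, -0.005, -0.0
[... 327 characters left out ...]
.7, 0.11], [-0.001, -0.006, -0.002]], [1, [-0.32, -0.69, 0.11], [-0.0, -0.005, -0.002]], [1, [-0.32, -0.7, 0.11], [-0.001, -0.006, -0.002]], [1, [-0.31, -0.7, 0.12], [-0.0, -0.005, -0.002]], [1, [-0.3, -0.7, 0.13], [-0.001, -0.006, -0.002]],
[1, [-0.3, -0.7, 0.13], [-0.0, -0.005, -0.002]], [1, [-0.29, -0.71, 0.13], [-0.001, -0.006, -0.002]], [1, [-0.29, -0.71, 0.14], [-0.0, -0.005, -0.002]], [1, [-0.27, -0.71, 0.14], [-0.001, -0.006, -0.001]], [1, [-0.28, -0.71, 0.14], [-0.0, -0.005, -0.002]], [1, [-0.26, -0.71, 0.15], [-0.001, -0.006, -0.001]], [1, [-0.26, -0.72, 0.15], [-0.0, -0.005, -0.002]], [1, [-0.26, -0.71, 0.16], [-0.001, -0.006, -0.001]],
end [ 0.45010588 -0.09595957  0.2600192 ] 40
```

Emit:
move_arm --series '[[1, [-0.6, -0.9, -0.1], [0, 0, -0.01]], [1, [-0.6, -0.9, -0.1], [0, 0, -0.01]], [1, [-0.6, -0.9, -0.1], [0, 0, -0.01]], [1, [-0.6, -0.9, -0.1], [0, 0, -0.01]], [1, [-0.6, -0.9, -0.1], [0, 0, -0.01]], [1, [-0.6, -0.9, -0.1], [0, 0, -0.01]], [1, [-0.6, -0.9, -0.1], [0, 0, -0.01]], [1, [-0.6, -0.9, -0.1], [0, 0, -0.008]]]'

```text
time: 1.8
eef_pos: [0.2623, 0.43, 0.2516]
orientation: [3.141, 0.0, 3.12]
wrist_force: [0.3, -0.4, 0.2]
finger_gap: 0.0851
finger_force: 0.0
```

Emit:
move_arm --series '[[1, [-0.4, -1, 0], [0, -0.008, 0]], [1, [-0.4, -1, 0], [0, -0.008, 0]], [1, [-0.4, -1, 0], [0, -0.008, 0]], [1, [-0.4, -1, 0], [0, -0.008, 0]], [1, [-0.4, -1, 0], [0, -0.008, 0]], [1, [-0.4, -1, 0], [0, -0.008, 0]], [1, [-0.4, -1, 0], [0, -0.008, 0]], [1, [-0.4, -1, 0], [0, -0.008, 0]]]'

```text
time: 2.8
eef_pos: [0.3372, 0.2282, 0.2587]
orientation: [3.141, 0.203, 3.119]
wrist_force: [-0.6, -0.7, -0.1]
finger_gap: 0.0858
finger_force: 0.0
```

```bash
python3 -c "
from h import *
st()
plan([((.44,-.096,.26),np.radians(38),16)],1)"
```

```text
t 2.8 p [0.3372 0.2282 0.2587] z [ 0.201 -0.004 -0.98 ] y [0.022 1.    0.   ] lean 11.6 gap 0.08583212434255115 F [-0.6 -0.7 -0.1] q [-0.47 -0.1  -0.3   2.2   0.14  0.9   0.7 ]
[1, [-0.27, -0.8, 0.05], [-0.0, -0.009, -0.0]], [1, [-0.27, -0.81, 0.06], [-0.0, -0.009, -0.0]], [1, [-0.27, -0.8, 0.07], [-0.0, -0.009, -0.0]], [1, [-0.26, -0.81, 0.07], [-0.0, -0.009, -0.0]], [1, [-0.26, -0.8, 0.08], [-0.0, -0.009, -0.0]], [1, [-0.26, -0.81, 0.09], [-0.0, -0.009, -0.0]], [1, [-0.26, -0.8, 0.1], [-0.0, -0.009, -0.0]], [1, [-0.26, -0.81, 0.1], [-0.0, -0.009, -0.0]],
[1, [-0.25, -0.8, 0.12], [-0.0, -0.009, -0.0]], [1, [-0.25, -0.81, 0.11], [-0.0, -0.009, -0.0]], [1, [-0.24, -0.8, 0.13], [-0.0, -0.009, -0.0]], [1, [-0.24, -0.81, 0.13], [-0.0, -0.01, -0.0]], [1, [-0.24, -0.8, 0.14], [-0.0, -0.009, -0.0]], [1, [-0.23, -0.8, 0.15], [-0.0, -0.01, -0.0]], [1, [-0.23, -0.81, 0.15], [-0.0, -0.009, -0.0]], [1, [-0.22, -0.8, 0.16], [-0.0, -0.01, -0.0]],
end [ 0.43989939 -0.09590528  0.25993503] 16
```

Emit:
move_arm --series '[[1, [-0.4, -0.8, 0.05], [0, -0.006, 0]], [1, [-0.4, -0.8, 0.05], [0, -0.006, 0]], [1, [-0.4, -0.8, 0.05], [0, -0.006, 0]], [1, [-0.4, -0.8, 0.05], [0, -0.006, 0]], [1, [-0.4, -0.8, 0.05], [0, -0.006, 0]], [1, [-0.4, -0.8, 0.05], [0, -0.006, 0]], [1, [-0.4, -0.8, 0.05], [0, -0.006, 0]], [1, [-0.4, -0.8, 0.05], [0, -0.006, 0]]]'

```text
time: 3.8
eef_pos: [0.4133, 0.0666, 0.2702]
orientation: [3.141, 0.353, 3.119]
wrist_force: [0.7, -0.8, -0.0]
finger_gap: 0.0856
finger_force: 0.0
```

Emit:
move_arm --series '[[1, [-0.1, -0.8, 0], [0, -0.012, 0]], [1, [-0.1, -0.8, 0], [0, -0.012, 0]], [1, [-0.1, -0.8, 0], [0, -0.012, 0]], [1, [-0.1, -0.8, 0], [0, -0.012, 0]], [1, [-0.1, -0.8, 0], [0, -0.012, 0]], [1, [-0.1, -0.8, 0], [0, -0.012, 0]], [1, [-0.1, -0.8, 0], [0, -0.012, 0]], [1, [-0.1, -0.8, 0], [0, -0.012, 0]]]'

```text
time: 4.8
eef_pos: [0.4449, -0.0871, 0.2812]
orientation: [3.136, 0.619, 3.12]
wrist_force: [-0.5, 1.0, 0.2]
finger_gap: 0.0855
finger_force: 0.0
```

```bash
python3 - <<'E'
from h import *
st()
c=cam('wrist'); im,d=robot.snapshot('wrist'); cv2.imwrite('pics/w1.png',im[:,:,::-1])
print('cam',-c[2].T@c[3],c[2][2])
for t in ['grip','track_axis','lamp','dish']:
    for r in robot.pinpoint(t,'wrist')[:1]: 
        u=r['uv'];o,dd=ray(c,u); print(t,round(r['conf'],2),np.round(u),'depthpt',np.round(o+dd*d[int(u[1]),int(u[0])],4),'at z=.132',np.round(o+dd*(.132-o[2])/dd[2],4))
for r in robot.cut_out('grip','wrist')[:1]: print(r['conf'],r['box'])
P=cloud(c,d); G=P[(abs(P[:,2]-.135)<.012)&(np.hypot(P[:,0]-.52,P[:,1]+.095)<.035)]
print(len(G), G.min(0) if len(G) else '',G.max(0) if len(G) else '')
E
```

```text
t 4.8 p [ 0.4449 -0.0871  0.2812] z [ 0.58  -0.007 -0.815] y [0.018 1.    0.005] lean 35.5 gap 0.08554284876129659 F [-0.5  1.   0.2] q [ 0.87 -0.31 -0.51  2.42 -0.75  0.5   2.47]
cam [ 0.29994527 -0.08536114  0.35225816] [ 0.79854131 -0.01059532 -0.60184676]
grip 0.56 [274. 168.] depthpt [ 0.5194 -0.0964  0.138 ] at z=.132 [ 0.5255 -0.0967  0.132 ]
track_axis 0.24 [ 76. 172.] depthpt [ 0.6283 -0.3703  0.0338] at z=.132 [ 0.5271 -0.2825  0.132 ]
dish 0.8 [455.  48.] depthpt [0.4767 0.0867 0.0175] at z=.132 [0.4162 0.0278 0.132 ]
0.77 [141.9, 158.7, 404.5, 331.8]
842 [ 0.51458308 -0.11470332  0.12763555] [ 0.55457773 -0.08266337  0.14243861]
```

View pics/w1.png

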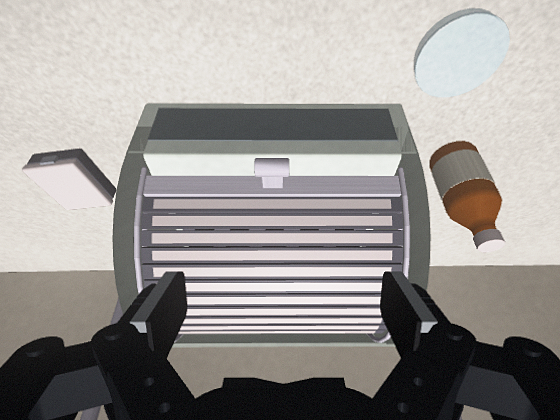

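The wrist view shows the grip bar at (271,167), with the front edge of the shutter uppermost. The depth gives a grip centre of about (0.5235, -0.0985, 0.1325), which matches the lamp fit. Close in with this lean, joints 2, 4 and 7 sit at or near their limits, so I'll back off the lean and move outward.

Emit:
move_arm --series '[[1, [-0.3, 0, 0], [0, 0.012, 0]], [1, [-0.3, 0, 0], [0, 0.012, 0]], [1, [-0.3, 0, 0], [0, 0.012, 0]], [1, [-0.3, 0, 0], [0, 0.012, 0]], [1, [-0.3, 0, 0], [0, 0.012, 0]], [1, [-0.3, 0, 0], [0, 0.012, 0]], [1, [-0.3, 0, 0], [0, 0.012, 0]], [1, [-0.3, 0, 0], [0, 0.012, 0]]]'

```text
time: 6.1
eef_pos: [0.4981, -0.0849, 0.3088]
orientation: [3.137, 0.314, 3.126]
wrist_force: [0.8, 0.3, -0.4]
finger_gap: 0.0851
finger_force: 0.0
```

```bash
python3 -c "
from h import *
st()"
```

```text
t 6.1 p [ 0.4981 -0.0849  0.3088] z [ 0.309  0.    -0.951] y [0.014 1.    0.005] lean 18.0 gap 0.08509829265834473 F [ 0.8  0.3 -0.4] q [ 1.09 -0.05 -0.89  2.05 -0.14  0.82  1.82]
```

```bash
sed -i 's/^YAW=.*/YAW=-.0225/' h.py; cat >> h.py <<'E'
C0=np.array([.693,-.102,.09]); 
def tcp(sh,lean,back=0,deep=.003):
    e=.244+sh; g=C0+R.from_euler('z',YAW).apply([-.175*np.cos(e),0,.175*np.sin(e)])
    return g+ori(lean).apply([0,0,.0187+deep-back])
E
python3 -c "
from h import *
a=np.radians(22)
print(tcp(0,a,.0187+.003))
plan([(tcp(0,a,.07),a,8),(tcp(0,a),a,8)],1)"
```

```text
[ 0.52322659 -0.09817945  0.13227756]
[1, [0.17, -0.07, 0.64], [0.0, -0.003, 0.0]], [1, [0.17, -0.06, 0.63], [0.0, -0.003, 0.0]], [1, [0.18, -0.07, 0.64], [0.0, -0.003, 0.0]], [1, [0.19, -0.07, 0.63], [0.0, -0.003, 0.0]], [1, [0.19, -0.07, 0.63], [0.001, -0.003, 0.001]], [1, [0.2, -0.06, 0.63], [0.0, -0.002, 0.0]], [1, [0.21, -0.07, 0.63], [0.001, -0.003, 0.001]], [1, [0.2, -0.06, 0.62], [0.0, -0.002, 0.0]],
[1, [0.0, -0.0, 0.35], [0.0, -0.0, 0.0]], [1, [0.0, -0.0, 0.35], [0.0, -0.0, 0.0]], [1, [0.0, -0.0, 0.35], [0.0, -0.0, 0.0]], [1, [0.0, -0.0, 0.35], [0.0, -0.0, 0.0]], [1, [0.0, -0.0, 0.35], [0.0, -0.0, 0.0]], [1, [0.0, -0.0, 0.35], [0.0, -0.0, 0.0]], [1, [0.0, -0.0, 0.35], [0.0, -0.0, 0.0]], [1, [0.0, -0.0, 0.35], [0.0, -0.0, 0.0]],
end [ 0.53135456 -0.09823826  0.11218359] 16
```

Emit:
move_arm --series '[[1, [0.18, -0.07, 0.63], [0, -0.003, 0]], [1, [0.18, -0.07, 0.63], [0, -0.003, 0]], [1, [0.18, -0.07, 0.63], [0, -0.003, 0]], [1, [0.19, -0.07, 0.63], [0, -0.003, 0]], [1, [0.19, -0.07, 0.63], [0.001, -0.003, 0.001]], [1, [0.2, -0.06, 0.63], [0, -0.002, 0]], [1, [0.2, -0.07, 0.63], [0.001, -0.003, 0.001]], [1, [0.2, -0.06, 0.62], [0, -0.002, 0]]]'

```text
time: 7.1
eef_pos: [0.5049, -0.0976, 0.1767]
orientation: [3.139, 0.384, 3.12]
wrist_force: [0.5, -0.5, 0.5]
finger_gap: 0.0856
finger_force: 0.0
```

```bash
python3 - <<'E'
from h import *
st()
c=cam('wrist'); im,d=robot.snapshot('wrist'); cv2.imwrite('pics/w2.png',im[:,:,::-1])
for r in robot.pinpoint('grip','wrist')[:1]: print(r, 'pred',proj(c,tcp(0,.3,.0217)))
P=cloud(c,d); G=P[(abs(P[:,2]-.135)<.012)&(np.hypot(P[:,0]-.52,P[:,1]+.097)<.035)&(P[:,0]<.532)]
print(len(G),G.min(0),G.max(0))
a=np.radians(22); plan([(tcp(0,a),a,8)],1)
E
```

```text
t 7.1 p [ 0.5049 -0.0976  0.1767] z [ 0.375 -0.006 -0.927] y [0.021 1.    0.002] lean 22.0 gap 0.08559579225653917 F [ 0.5 -0.5  0.5] q [ 0.97  0.18 -0.84  2.24  0.2   0.4   1.54]
{'uv': [281.4, 240.7], 'conf': 0.92} pred [[283.28398257 236.82975384]]
1480 [ 0.51469803 -0.11479358  0.1268995 ] [ 0.52937681 -0.08286549  0.1419295 ]
[1, [-0.01, -0.0, 0.35], [0.0, -0.0, -0.0]], [1, [-0.01, -0.01, 0.34], [0.0, -0.0, -0.0]], [1, [-0.02, 0.0, 0.35], [0.0, -0.0, -0.0]], [1, [-0.01, -0.0, 0.34], [0.0, -0.0, -0.0]], [1, [-0.01, -0.01, 0.35], [0.0, -0.0, -0.0]], [1, [-0.01, 0.0, 0.35], [0.0, -0.0, -0.0]], [1, [-0.01, -0.0, 0.34], [0.001, -0.0, -0.0]], [1, [-0.02, -0.0, 0.35], [0.0, -0.001, -0.0]],
end [ 0.53145611 -0.09827985  0.1121143 ] 8
```

View pics/w2.png

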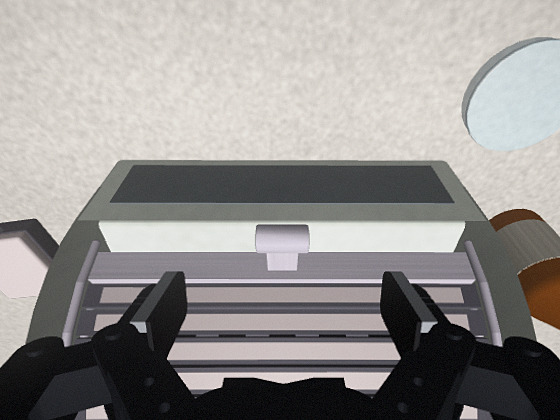

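The grip shows at (283,239), centred between the open fingers and within about 1 mm of the model. Going in.

Emit:
move_arm --series '[[1, [-0.01, 0, 0.35], [0, 0, 0]], [1, [-0.01, 0, 0.35], [0, 0, 0]], [1, [-0.01, -0.01, 0.35], [0, 0, 0]], [1, [-0.01, 0, 0.35], [0, 0, 0]], [1, [-0.01, -0.01, 0.35], [0, 0, 0]], [1, [-0.01, 0, 0.35], [0, 0, 0]], [1, [-0.01, 0, 0.35], [0, 0, 0]], [1, [-0.01, 0, 0.32], [0, 0, 0]]]'

```text
time: 8.2
eef_pos: [0.5322, -0.1017, 0.1133]
orientation: [3.139, 0.384, 3.114]
wrist_force: [-0.7, 0.7, 0.1]
finger_gap: 0.0855
finger_force: 0.0
```

Emit:
move_arm --series '[[0, [0, 0, 0], [0, 0, 0]], [0, [0, 0, 0], [0, 0, 0]], [0, [0, 0, 0], [0, 0, 0]], [0, [0, 0, 0], [0, 0, 0]], [0, [0, 0, 0], [0, 0, 0]], [0, [0, 0, 0], [0, 0, 0]], [0, [0, 0, 0], [0, 0, 0]], [0, [0, 0, 0], [0, 0, 0]]]'

```text
time: 9.2
eef_pos: [0.5322, -0.099, 0.1145]
orientation: [3.138, 0.385, 3.117]
wrist_force: [-4.0, 6.7, 6.2]
finger_gap: 0.0316
finger_force: 59.0
```

```bash
python3 - <<'E'
from h import *
st()
print(tcp(0,np.radians(22)))
r=np.radians
# offset between measured and nominal kept
D=np.array(robot.read_state()['eef_pos'])-tcp(0,r(22)); print(D)
W=[]
N=36
for i in range(1,N+1):
    sh=1.16*i/N; W.append((tcp(sh,r(min(42,22+20*sh/.8)))+D,r(min(42,22+20*sh/.8)),1))
plan(W,0)
E
```

```text
t 9.2 p [ 0.5322 -0.099   0.1145] z [ 0.376 -0.005 -0.927] y [0.023 1.    0.004] lean 22.1 gap 0.031606953846160926 F [-4.   6.7  6.2] q [ 0.7   0.33 -0.59  2.24  0.49  0.27  1.27]
[ 0.53135349 -0.09836234  0.11215767]
[ 0.00088127 -0.00063956  0.00230663]
[0, [-0.15, 0.0, -0.18], [0.001, -0.004, -0.001]], [0, [-0.15, 0.0, -0.17], [-0.0, -0.004, 0.0]], [0, [-0.17, 0.0, -0.17], [-0.0, -0.005, 0.0]], [0, [-0.17, 0.0, -0.16], [-0.0, -0.004, 0.0]], [0, [-0.18, 0.0, -0.15], [-0.0, -0.005, 0.0]], [0, [-0.18, -0.0, -0.15], [-0.0, -0.004, 0.0]], [0, [-0.19, -0.0, -0.14], [-0.0, -0.005, 0.0]], [0, [-0.2, -0.0, -0.12], [0.0, -0.004, 0.0]],
[0, [-0.21, -0.0, -0.12], [0.0, -0.005, 0.0]], [0, [-0.2, -0.0, -0.11], [0.0, -0.004, 0.0]], [0, [-0.22, -0.0, -0.1], [0.0, -0.005, 0.0]], [0, [-0.22, -0.0, -0.1], [0.0, -0.004, 0.0]], [0, [-0.22, -0.0, -0.08], [0.0, -0.005, 0.0]], [0, [-0.23, -0.0, -0.07], [0.0, -0.004, 0.0]], [0, [-0.22, -0.0, -0.06], [0.0, -0.005, 0.0]], [0, [-0.24, -0.0, -0.05], [0.0, -0.004, 0.0]],
[0, [-0.23, -0.0, -0.05], [0.0, -0.005, 0.0]], [0, [-0.24, -0.0, -0.03], [0.0, -0.004, 0.0]], [0, [-0.23, -0.0, -0.02], [0.0, -0.005, 0.0]], [0, [-0.24, -0.0, -0.01], [0.0, -0.004, 0.0]], [0, [-0.24, -0.0, 0.0], [0.0, -0.005, 0.0]], [0, [-0.24, -0.0, 0.01], [0.0, -0.004, 0.0]], [0, [-0.23, -0.0, 0.02], [0.0, -0.004, 0.0]], [0, [-0.24, -0.0, 0.03], [0.0, -0.005, 0.0]],
[0, [-0.23, -0.0, 0.04], [0.0, -0.004, 0.0]], [0, [-0.22, -0.0, 0.06], [0.0, 0.0, 0.0]], [0, [-0.22, -0.0, 0.05], [0.0, 0.0, 0.0]], [0, [-0.21, -0.01, 0.07], [0.0, 0.0, 0.0]], [0, [-0.22, 0.0, 0.07], [0.0, 0.0, 0.0]], [0, [-0.21, 0.0, 0.08], [0.0, 0.0, 0.0]], [0, [-0.21, 0.0, 0.09], [0.0, 0.0, 0.0]], [0, [-0.2, 0.0, 0.09], [0.0, 0.0, 0.0]],
[0, [-0.2, 0.0, 0.1], [0.0, 0.0, 0.0]], [0, [-0.2, 0.0, 0.1], [0.0, 0.0, 0.0]], [0, [-0.2, 0.0, 0.11], [0.0, 0.0, 0.0]], [0, [-0.19, 0.0, 0.12], [0.0, 0.0, 0.0]], end [ 0.6792718  -0.10238445  0.24876796] 36
```

Gripped: the gap is 31.6 mm and the finger force 59 N. Joint 6 is near its lower limit, so I'll hold the lean for the first part of the arc and add it later.

```bash
cat >> h.py <<'E'
D=np.array([.0009,-.0006,.0018])
def arc(s0,s1,l0,l1,n=8):
    W=[]
    for i in range(1,n+1):
        sh=s0+(s1-s0)*i/n; a=np.radians(l0+(l1-l0)*i/n); W.append((tcp(sh,a)+D,a,1))
    plan(W,0)
def sh_est():
    s=robot.read_state(); g=np.array(s['eef_pos'])-D-R.from_euler('xyz',s['orientation']).apply([0,0,.0217])-C0
    g=R.from_euler('z',-YAW).apply(g); print('shutter',round(np.arctan2(g[2],-g[0])-.244,3),'radius',round(np.hypot(g[0],g[2]),4),'y',round(g[1],4))
E
python3 -c "
from h import *
arc(0,.5,22,22,16)"
```

```text
[0, [-0.12, 0.0, -0.16], [0.001, 0.0, -0.001]], [0, [-0.14, 0.0, -0.17], [-0.0, 0.0, 0.0]], [0, [-0.14, 0.0, -0.16], [-0.0, 0.0, 0.0]], [0, [-0.15, 0.0, -0.16], [-0.0, 0.0, 0.0]], [0, [-0.15, 0.0, -0.16], [-0.0, 0.0, 0.0]], [0, [-0.16, 0.0, -0.15], [-0.0, 0.0, 0.0]], [0, [-0.16, 0.0, -0.15], [-0.0, 0.0, 0.0]], [0, [-0.17, 0.0, -0.14], [-0.0, 0.0, 0.0]],
[0, [-0.17, 0.0, -0.14], [-0.0, 0.0, 0.0]], [0, [-0.17, 0.0, -0.13], [-0.0, 0.0, 0.0]], [0, [-0.18, 0.0, -0.13], [-0.0, 0.0, 0.0]], [0, [-0.19, 0.0, -0.12], [-0.0, 0.0, 0.0]], [0, [-0.18, 0.0, -0.11], [-0.0, 0.0, 0.0]], [0, [-0.19, -0.0, -0.11], [-0.0, 0.0, 0.0]], [0, [-0.2, -0.0, -0.1], [-0.0, 0.0, 0.0]], [0, [-0.19, -0.0, -0.1], [-0.0, 0.0, 0.0]],
end [ 0.57326243 -0.099872    0.19019922] 16
```

Emit:
move_arm --series '[[0, [-0.12, 0, -0.16], [0, 0, 0]], [0, [-0.14, 0, -0.17], [0, 0, 0]], [0, [-0.14, 0, -0.16], [0, 0, 0]], [0, [-0.15, 0, -0.16], [0, 0, 0]], [0, [-0.15, 0, -0.16], [0, 0, 0]], [0, [-0.16, 0, -0.15], [0, 0, 0]], [0, [-0.16, 0, -0.15], [0, 0, 0]], [0, [-0.17, 0, -0.14], [0, 0, 0]]]'

```text
time: 10.2
eef_pos: [0.5464, -0.0993, 0.1527]
orientation: [3.136, 0.381, 3.116]
wrist_force: [3.4, 6.4, -10.0]
finger_gap: 0.031
finger_force: 60.0
```

```bash
python3 -c "
from h import *
st();sh_est();arc(.25,.5,22,23,8)"
```

```text
t 10.2 p [ 0.5464 -0.0993  0.1527] z [ 0.372 -0.004 -0.928] y [0.024 1.    0.005] lean 21.8 gap 0.030994529399701973 F [  3.4   6.4 -10. ] q [ 0.8   0.3  -0.71  2.18  0.38  0.38  1.37]
shutter 0.236 radius 0.1755 y -0.0001
[0, [-0.26, 0.0, -0.19], [0.001, -0.002, -0.001]], [0, [-0.18, 0.0, -0.13], [0.0, -0.0, 0.0]], [0, [-0.18, 0.0, -0.12], [0.0, -0.001, 0.0]], [0, [-0.18, 0.0, -0.12], [0.0, -0.001, 0.0]], [0, [-0.19, 0.0, -0.11], [0.0, -0.0, 0.0]], [0, [-0.19, 0.0, -0.11], [0.0, -0.001, 0.0]], [0, [-0.2, 0.0, -0.1], [0.0, -0.001, 0.0]], [0, [-0.2, 0.0, -0.1], [0.0, -0.0, 0.0]],
end [ 0.57359828 -0.0999567   0.19045168] 8
```

Emit:
move_arm --series '[[0, [-0.22, 0, -0.16], [0, -0.001, 0]], [0, [-0.18, 0, -0.13], [0, -0.001, 0]], [0, [-0.18, 0, -0.12], [0, -0.001, 0]], [0, [-0.18, 0, -0.12], [0, -0.001, 0]], [0, [-0.19, 0, -0.11], [0, -0.001, 0]], [0, [-0.19, 0, -0.11], [0, -0.001, 0]], [0, [-0.2, 0, -0.1], [0, -0.001, 0]], [0, [-0.2, 0, -0.1], [0, -0.001, 0]]]'

```text
time: 11.2
eef_pos: [0.5714, -0.0999, 0.1885]
orientation: [3.136, 0.403, 3.116]
wrist_force: [-0.6, 6.3, -7.0]
finger_gap: 0.0307
finger_force: 59.9
```

```bash
python3 -c "
from h import *
st();sh_est();arc(.5,.74,23,31,8)"
```

```text
t 11.2 p [ 0.5714 -0.0999  0.1885] z [ 0.392 -0.005 -0.92 ] y [0.024 1.    0.005] lean 23.1 gap 0.030722516091936658 F [-0.6  6.3 -7. ] q [ 0.84  0.27 -0.76  2.11  0.32  0.44  1.42]
shutter 0.483 radius 0.1754 y -0.0002
[0, [-0.32, 0.0, -0.12], [0.001, -0.005, -0.001]], [0, [-0.21, 0.0, -0.07], [0.0, -0.006, 0.0]], [0, [-0.22, 0.0, -0.07], [0.0, -0.005, 0.0]], [0, [-0.21, 0.0, -0.05], [0.0, -0.006, 0.0]], [0, [-0.22, 0.0, -0.05], [0.0, -0.005, 0.0]], [0, [-0.23, 0.0, -0.04], [0.0, -0.006, 0.0]], [0, [-0.22, 0.0, -0.02], [0.0, -0.005, 0.0]], [0, [-0.22, 0.01, -0.02], [0.0, -0.006, 0.0]],
end [ 0.60808677 -0.10054403  0.21891282] 8
```

Emit:
move_arm --series '[[0, [-0.26, 0, -0.1], [0, -0.005, 0]], [0, [-0.21, 0, -0.07], [0, -0.006, 0]], [0, [-0.22, 0, -0.07], [0, -0.005, 0]], [0, [-0.21, 0, -0.05], [0, -0.006, 0]], [0, [-0.22, 0, -0.05], [0, -0.005, 0]], [0, [-0.23, 0, -0.04], [0, -0.006, 0]], [0, [-0.22, 0, -0.02], [0, -0.005, 0]], [0, [-0.22, 0, -0.02], [0, -0.006, 0]]]'

```text
time: 12.2
eef_pos: [0.6069, -0.1008, 0.2182]
orientation: [3.137, 0.542, 3.116]
wrist_force: [-2.3, 7.8, -3.2]
finger_gap: 0.0308
finger_force: 59.7
```

```bash
python3 -c "
from h import *
st();sh_est();arc(.73,.96,31,38,8)"
```

```text
t 12.2 p [ 0.6069 -0.1008  0.2182] z [ 0.516 -0.008 -0.857] y [0.023 1.    0.004] lean 31.1 gap 0.03082132710037751 F [-2.3  7.8 -3.2] q [ 0.85  0.24 -0.76  2.12  0.32  0.31  1.42]
shutter 0.731 radius 0.1751 y -0.0002
[0, [-0.2, 0.01, -0.01], [0.001, -0.005, -0.001]], [0, [-0.22, -0.0, 0.01], [0.0, -0.004, 0.0]], [0, [-0.21, -0.0, 0.0], [0.0, -0.005, 0.0]], [0, [-0.22, -0.0, 0.02], [0.0, -0.005, 0.0]], [0, [-0.21, -0.0, 0.03], [0.0, -0.005, 0.0]], [0, [-0.21, -0.01, 0.04], [0.0, -0.005, 0.0]], [0, [-0.21, 0.0, 0.04], [0.0, -0.005, 0.0]], [0, [-0.21, 0.0, 0.05], [0.0, -0.005, 0.0]],
end [ 0.64454239 -0.10160884  0.2381661 ] 8
```

```bash
python3 -c "
from h import *
arc(.73,.96,31,35,8)"
```

```text
[0, [-0.2, 0.01, -0.01], [0.001, -0.002, -0.001]], [0, [-0.21, -0.0, 0.0], [0.0, -0.003, 0.0]], [0, [-0.2, -0.0, 0.01], [0.0, -0.003, 0.0]], [0, [-0.21, -0.0, 0.01], [0.0, -0.003, 0.0]], [0, [-0.21, -0.0, 0.03], [0.0, -0.003, 0.0]], [0, [-0.21, -0.01, 0.03], [0.0, -0.002, 0.0]], [0, [-0.2, 0.0, 0.03], [0.0, -0.003, 0.0]], [0, [-0.21, 0.0, 0.05], [0.0, -0.003, 0.0]],
end [ 0.64370997 -0.10159     0.23735631] 8
```

Emit:
move_arm --series '[[0, [-0.2, 0, -0.01], [0, -0.003, 0]], [0, [-0.21, 0, 0], [0, -0.003, 0]], [0, [-0.2, 0, 0.01], [0, -0.003, 0]], [0, [-0.21, 0, 0.01], [0, -0.003, 0]], [0, [-0.21, 0, 0.03], [0, -0.003, 0]], [0, [-0.21, 0, 0.03], [0, -0.003, 0]], [0, [-0.2, 0, 0.03], [0, -0.003, 0]], [0, [-0.21, 0, 0.05], [0, -0.003, 0]]]'

```text
time: 13.2
eef_pos: [0.6443, -0.1017, 0.2381]
orientation: [3.137, 0.619, 3.116]
wrist_force: [-2.9, 5.6, -0.5]
finger_gap: 0.0306
finger_force: 59.9
```

```bash
python3 -c "
from h import *
st();sh_est();arc(.96,1.17,35,39,8)"
```

```text
t 13.2 p [ 0.6443 -0.1017  0.2381] z [ 0.58  -0.01  -0.815] y [0.023 1.    0.004] lean 35.5 gap 0.03056378887095426 F [-2.9  5.6 -0.5] q [ 0.81  0.26 -0.73  2.09  0.37  0.26  1.37]
shutter 0.964 radius 0.1754 y -0.0003
[0, [-0.14, 0.01, 0.06], [0.001, -0.0, -0.001]], [0, [-0.19, -0.0, 0.05], [-0.0, -0.003, 0.0]], [0, [-0.18, -0.0, 0.06], [-0.0, -0.003, 0.0]], [0, [-0.18, -0.0, 0.06], [-0.0, -0.003, 0.0]], [0, [-0.18, -0.0, 0.07], [-0.0, -0.002, 0.0]], [0, [-0.17, -0.0, 0.08], [-0.0, -0.003, 0.0]], [0, [-0.17, -0.0, 0.08], [-0.0, -0.003, 0.0]], [0, [-0.17, -0.0, 0.09], [-0.0, -0.003, 0.0]],
end [ 0.68018755 -0.10225329  0.24782334] 8
```

Emit:
move_arm --series '[[0, [-0.16, 0, 0.05], [0, -0.002, 0]], [0, [-0.19, 0, 0.05], [0, -0.002, 0]], [0, [-0.18, 0, 0.06], [0, -0.002, 0]], [0, [-0.18, 0, 0.06], [0, -0.002, 0]], [0, [-0.18, 0, 0.07], [0, -0.002, 0]], [0, [-0.18, 0, 0.08], [0, -0.002, 0]], [0, [-0.17, 0, 0.08], [0, -0.002, 0]], [0, [-0.17, 0, 0.08], [0, -0.002, 0]]]'

```text
time: 14.2
eef_pos: [0.6809, -0.1026, 0.2489]
orientation: [3.137, 0.67, 3.116]
wrist_force: [-1.4, 7.0, -2.2]
finger_gap: 0.0309
finger_force: 60.0
```

```bash
python3 -c "
from h import *
st();sh_est();arc(1.17,1.24,38,39,4)"
```

```text
t 14.2 p [ 0.6809 -0.1026  0.2489] z [ 0.621 -0.011 -0.784] y [0.023 1.    0.004] lean 38.4 gap 0.03088261365697338 F [-1.4  7.  -2.2] q [ 0.73  0.29 -0.66  2.04  0.44  0.22  1.3 ]
shutter 1.176 radius 0.1761 y -0.0004
[0, [-0.05, 0.01, 0.08], [0.001, 0.001, -0.001]], [0, [-0.11, 0.0, 0.06], [-0.0, -0.002, 0.0]], [0, [-0.1, 0.0, 0.07], [-0.0, -0.001, 0.0]], [0, [-0.11, 0.0, 0.07], [-0.0, -0.001, 0.0]], end [ 0.69246389 -0.10261976  0.2491952 ] 4
```

Past balance at 1.18 rad, with joint 6 close to its limit and the lamp still clear. Releasing here, then backing out toward the robot.

Emit:
move_arm --series '[[1, [0, 0, 0], [0, 0, 0]], [1, [0, 0, 0], [0, 0, 0]], [1, [0, 0, 0], [0, 0, 0]], [1, [0, 0, 0], [0, 0, 0]], [1, [0, 0, 0], [0, 0, 0]], [1, [0, 0, 0], [0, 0, 0]], [1, [0, 0, 0], [0, 0, 0]], [1, [0, 0, 0], [0, 0, 0]]]'

```text
time: 15.2
eef_pos: [0.6823, -0.106, 0.2505]
orientation: [3.139, 0.673, 3.113]
wrist_force: [-0.1, 0.4, -0.0]
finger_gap: 0.0851
finger_force: 0.0
```

```bash
python3 - <<'E'
from h import *
st()
c=cam('wrist'); im,d=robot.snapshot('wrist'); cv2.imwrite('pics/w3.png',im[:,:,::-1])
print(robot.pinpoint('grip','wrist')[:1],'1.18,1.257:',proj(c,[tcp(1.18,.6,.0217),tcp(1.257,.6,.0217)]))
E
```

```text
t 15.2 p [ 0.6823 -0.106   0.2505] z [ 0.623 -0.015 -0.782] y [0.027 1.    0.002] lean 38.6 gap 0.08511523457913078 F [-0.1  0.4 -0. ] q [ 0.74  0.29 -0.66  2.04  0.44  0.22  1.3 ]
[{'uv': [292.2, 301.0], 'conf': 0.81}] 1.18,1.257: [[294.54418547 288.89911865]
 [293.90307568 302.9935949 ]]
```

View pics/w3.png

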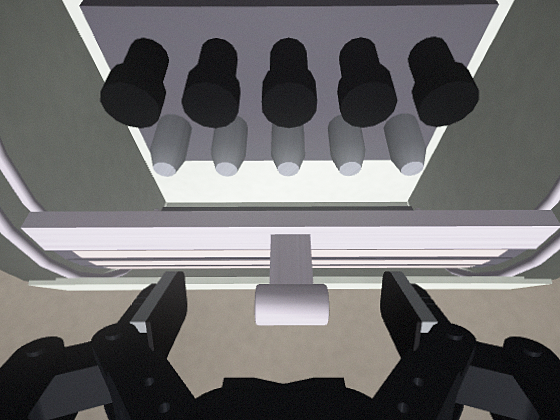

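The shutter is at its stop: the grip shows at (292,302), on the 1.257 prediction, and the fingers are free on both sides. Backing out.

Emit:
move_arm --series '[[1, [0.62, 0, -0.5], [0, 0, 0]], [1, [0.62, 0, -0.5], [0, 0, 0]], [1, [0.62, 0, -0.5], [0, 0, 0]], [1, [0.62, 0, -0.5], [0, 0.005, 0]], [1, [0.6, 0, -0.5], [0, 0.008, 0]], [1, [0.6, 0, -0.5], [0, 0.01, 0]], [1, [0.6, 0, -0.5], [0, 0.01, 0]], [1, [0.6, 0, -0.5], [0, 0.01, 0]]]'

```text
time: 16.3
eef_pos: [0.5295, -0.1039, 0.2539]
orientation: [3.142, 0.54, 3.112]
wrist_force: [0.1, 0.6, -0.6]
finger_gap: 0.085
finger_force: 0.0
```

Emit:
move_arm --series '[[1, [0.1, 0, -0.6], [0, 0.01, 0]], [1, [0.1, 0, -0.6], [0, 0.01, 0]], [1, [0, 0, -0.6], [0, 0, 0]], [1, [0, 0, -0.4], [0, 0, 0]], [1, [0, 0, 0], [0, 0, 0]], [1, [0, 0, 0], [0, 0, 0]], [1, [0, 0, 0], [0, 0, 0]], [1, [0, 0, 0], [0, 0, 0]]]'

```text
time: 17.3
eef_pos: [0.4994, -0.1039, 0.2976]
orientation: [-3.139, 0.478, 3.111]
wrist_force: [-0.3, 0.2, -0.3]
finger_gap: 0.0852
finger_force: 0.0
```

```bash
python3 - <<'E'
from h import *
st()
im,d=robot.snapshot('scene'); cv2.imwrite('pics/s2.png',im[:,:,::-1])
for t in ['bottle','slide_box','dish','lamp','grip']: print(t,[(np.round(r['uv'],1),round(r['conf'],2)) for r in robot.pinpoint(t,'scene')[:1]])
print(proj(cam('scene'),[tcp(1.257,.6,.0217)]))
E
```

```text
t 17.3 p [ 0.4994 -0.1039  0.2976] z [ 0.459 -0.016 -0.888] y [ 0.032  0.999 -0.002] lean 27.4 gap 0.08523888349220697 F [-0.3  0.2 -0.3] q [ 1.51 -0.23 -1.13  2.18 -0.59  0.67  2.28]
bottle [(array([245.8, 262.3]), 0.86)]
slide_box [(array([316.7, 110.2]), 0.86)]
dish [(array([299.1, 265.8]), 0.82)]
lamp [(array([284.1, 116.2]), 0.85)]
grip [(array([269.8, 142.1]), 0.82)]
[[268.67075489 140.0593749 ]]
```

View pics/s2.png

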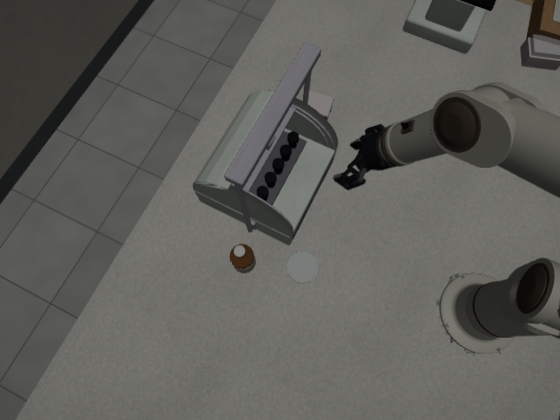

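The scene view shows the shutter fully open, with the eyepieces visible around (278,165). The gripper is clear at (360,165), and the bottle (242,257), dish (303,267), slide box and lamp are where they started. Handing in.

```bash
python3 -c "
from station import robot
print(robot.finish_job())"
```

```text
the job is handed in; nothing more can be done
None
```

The shutter is fully open at its stop and released, the gripper is clear, nothing was knocked or moved, and the job was handed in at about 17.6 s.

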